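Close the ultrasonic cleaner and hold its run knob in

TASK

Get the little parts cleaner running: first swing its open lid down until it is shut, lowering it steadily rather than slamming it, then pick up the loose control knob, turn it so that the flat in its bore matches the flat of the D-shaped spindle on the cleaner's deck, and push it fully home on the spindle. The run switch is sprung, so keep pressing: finish with the gripper still holding the knob, pressed in as far as it goes, with the lid shut. Leave the other things on the bench where they are.

Things in the scene. Friction and masses are not known exactly. Their poses are not given: they have to be found in the camera images.
- cleaner: Blue bench-top ultrasonic cleaner, fixed, 180 (x) by 310 (y) by 110 mm high. Origin: centre of its underside; z up, -x its front, facing the robot within 0.2 rad. The open steel tank takes y -35..155 and has the lid; the flat control deck with the spindle takes y -155..-35, its top 110 mm up. The lid's hinge line runs along y at x = +85, z = 110 mm (far rim).
- lid (a joint): Angle of the cleaner's lid in rad: 0 shut (level on the tank), 1.57 upright; it starts open between 0.95 and 1.45. The hinge is stiff (0.35 N m of friction, 2 to 4 N at the tab): the lid stays where it is left and has to be pushed all the way down. No latch, no other handle than the tab.
- lid_tab (a point): Middle of the outer face (upper when shut) of the lid's orange tab, 185 mm from the hinge line, at y = +60 mm of the cleaner. Lid: aluminium plate 174 x 190 x 8 mm, hinged at the lower face of its far edge. Tab: 60 mm wide, 8 mm thick, in the plate's plane, 168 to 202 mm from the hinge. x points along the plate to the hinge, z out of the outer face (up when shut, to the far side when open).
- spindle_top (a point): Top centre of the brass D-shaped spindle standing on the deck at x -20, y -95 mm of the cleaner; top 24 mm above the deck. 14 mm diameter, one full-height flat 2 mm from the axis, top edge chamfered 1 mm. x points out of the flat, z up. The flat looks to the cleaner's +x (far) side within 0.5 rad; a white line on the 42 mm black disc at its foot points the same way. Turns only stiffly.
- spindle (a joint): How far the spindle is pressed down, in m: 0 out, 0.006 at its stop. A spring pushes it back: it begins to move at 3 N and reaches the stop at 9 N.
- knob: Loose knob, 50 to 90 g, upright on the bench, yaw within 0.75 rad of +x. Round black skirt 48 mm wide, 16 mm high; on it a red grip bar 44 mm along x, 14 mm thick, from 16 to 44 mm up. Origin: centre of underside, z up. D-bore open below, 16 mm deep, 15.8 mm wide, flat 2.9 mm from the axis on the +x side, marked by a white line on the bar. Home, its underside is 16 mm below the spindle's top.
- knob_mark (a point): Top of the knob's marked end: the +x end of the grip bar, 22 mm from the axis and 44 mm above the underside, where the white line turns down. It is on the side of the bore's flat, so on the spindle it must point the way the spindle's flat looks.
- glue: Bystander: white glue bottle with blue cap, 28 mm wide, 85 mm tall; origin under its centre.
- tape: Bystander: blue and black tape measure, 65 by 36 by 58 mm tall; origin under its centre.
- jarcap: Bystander: red jar cap, 66 mm wide, 12 mm tall.
- cutter: Bystander: green snap-blade cutter lying flat, 145 mm handle along x, 26 mm wide, 16 mm tall.
- jar: Bystander: open amber jar, 72 mm wide, 75 mm tall.
- marker: Bystander: black marker pen lying flat, 115 mm along x, 16 mm wide.
Not all that is in view belongs to the job. What is shaped like the knob but green, orange or yellow is not meant.

How it is judged:
By the outcome, as a careful person would: the job done as asked, in the order asked, and still so for the second after the job is handed in, while the arm keeps its last pose, push and grip.
It also fails if it takes over 54 s, if anything falls off the work surface, if the arm or the gripper's body presses on something with over 40 N, if the wrist force passes 120 N, or if a joint passes its speed limit or range.

ROBOT

A 6-joint arm with a two-finger parallel gripper is mounted at the origin on the work surface. World frame = base frame: x ahead of the robot, y to its left, z up, the work surface at z = 0. Lengths are in m, angles in rad, forces in N, time in s.
With the tool pointing down it reaches from about 0.275 to 0.975 m from the base axis. Payload 8.4 kg.
Tool frame: the origin (TCP) lies midway between the tips of the shut fingers; the grasp point (between the pads) lies 19 mm behind it; z points along the fingers, y is the line along which they close (so a half turn about z gives the same grasp; the last joint's range is limited). The gripper opens to 92 mm and grips with 3 to 60 N. Pads are 20 mm wide; open, the fingers measure 128 mm over their backs; the gripper's body (75 mm by 189 mm) begins 69 mm behind the grasp point.
Start: joints at [1.28, 0.353, 1.633, -0, 1.155, -0.002], TCP at [0.178, 0.599, 0.215] pointing down, gripper open.
Joint ranges: [-2.63, 2.63], [-0.92, 2.1], [0.06, 2.66], [-1.3, 4.44], [0, 2.69], [-3.02, 3.02]. Speed limits (rad/s): [2.22, 2.22, 2.79, 3.14, 3.14, 3.14].

INTERFACE

Orientations are given as a rotation vector (axis times angle).
In Python, from workcell import sensors, vision, job gives the robot as it stands.
- The arm moves only by the tool advance, called after "Call:" by a JSON object that holds its "api" and its "payload", one argument or row to a line. Schema: {"type":"object","properties":{"moves":{"type":"string"},"jaw":{"type":"number"},"only":{"type":"string"},"quiet":{"type":"boolean"},"lines":{"type":"string"}},"required":["moves"],"additionalProperties":false}. moves is a string of 1 to 20 rows, parted by semicolons, with the numbers parted by commas; each row has 6 numbers: dx, dy, dz in parts of the range, where 1.0 means 0.75 m, then a rotation vector rx, ry, rz in parts of the range, where 1.0 means 180 degrees; each row is the pose to reach, as a shift and turn from the pose commanded when the call began, along the tool's axes at that moment; what a row does not reach only later rows make up. A row lasts 1/8 s, in which the tool goes at most 0.0625 m and 0.188 rad, less where a joint would pass 70% of its speed; a pose out of reach is approached as far as the arm can. jaw is the finger opening in m, set as the call begins (left out keeps the last). The fingers move at their own pace and stop on an object; the grip force is fixed at half the most. Time passes only in rows, so rows that do not move let the fingers close. The tool returns the time, the measured TCP pose, the force, the opening and the grip force at its end. only (a regular expression) keeps the lines of the reply that match it, lines (a string "A,B") keeps lines A to B, and quiet returns only ok. A shift or turn number past 1, either way, is cut back to 1. Input that does not fit is refused with a message, and nothing moves.
- sensors.observe(): the state, without advancing time (a new reading comes with each control period).
- vision.camera(name): name is "scene" or "top" or "wrist"; returns a dict with "img" (400x640x3 uint8, red, green, blue), "mtx" (3x3 intrinsics, pixels), "eye" and "attitude" of the camera in the world; the wrist camera has in their place "T_tool_cam" (4x4, takes a point from camera to tool coordinates, whose origin is the TCP and whose axes are the flange's). Camera axes: x right, y down, z forward; pixel columns grow to the right and rows downward; lengths in m; the calibration is good to about 2 mm. The wrist camera is an equidistant fisheye: a pixel r from the principal point sees the ray r / f radians off the axis. A picture is of the moment at which its call begins: read the wrist's pose just before it. There is no depth.
- job.sign_off(): hands the job in; it is judged then, once.
The state is a dict: "time_s": time; "joint_pos": joint angles; "joint_velocities": joint speeds; "joint_torque": joint torques, N m; "tcp_pos": TCP position; "tool_rot": TCP orientation; "ft_force": force on the tool from outside, world axes, zero at the start; "ft_torque": the same for the moment, N m; "gripper_width": finger opening in m; "grasp_force": force on a finger pad.
Only numpy, scipy, OpenCV 4.12 (cv2) and the standard library are available. Lean on these libraries where they do the work, as an engineer would, in place of code of your own. Each camera call takes 0.05 s, during which the arm holds its last target. There are 200 camera calls.

## Working session

There is one attempt and no reset: what is moved stays moved. The work goes in short steps, Python scripts to look and compute and a tool call to move; the robot and the scene stay as the last step left them, time stands still between calls to the robot, and variables do not carry over. Pictures are saved under pics/ and viewed, at most 10 in all, crops included, and the job is handed in when it is done.

```bash
mkdir -p pics; ls
```

Create h.py:
```python
import numpy as np, cv2
from scipy.spatial.transform import Rotation as R
from workcell import sensors, vision, job
def shot(n):
    c=vision.camera(n); return c
def rot(c):
    a=np.array(c["attitude"],float)
    return a if a.shape==(3,3) else (R.from_rotvec(a).as_matrix() if a.size==3 else R.from_quat(a).as_matrix())
def ray(c,px):
    d=np.linalg.inv(c["mtx"])@np.array([px[0],px[1],1.]); return np.array(c["eye"],float),rot(c)@d
def onz(c,px,z):
    e,d=ray(c,px); return e+d*(z-e[2])/d[2]
def proj(c,P):
    p=c["mtx"]@(rot(c).T@(np.array(P)-c["eye"])); return p[:2]/p[2]
def tri(c1,p1,c2,p2):
    e1,d1=ray(c1,p1);e2,d2=ray(c2,p2)
    s=np.linalg.lstsq(np.stack([d1,-d2],1),e2-e1,rcond=None)[0]
    a=e1+s[0]*d1;b=e2+s[1]*d2; return (a+b)/2,np.linalg.norm(a-b)
```

Run:
```python
from h import *
import pickle
s,t=shot("scene"),shot("top"); pickle.dump((s,t),open("v0.pkl","wb"))
for n,c in(("scene",s),("top",t)):
    cv2.imwrite(f"pics/{n}0.png",c["img"][...,::-1]); print(n,c["eye"],c["attitude"],c["mtx"])
o=sensors.observe(); print(o)
print(vision.camera("wrist")["T_tool_cam"])
```

```text
pics
scene [ 1.2106493  -0.41674174  0.76142644] [-2.05479979 -1.07949646  0.50930194] [[405.26680727   0.         321.2118718 ]
 [  0.         405.26680727 203.72064629]
 [  0.           0.           1.        ]]
top [0.36139595 0.0596916  1.23127804] [-2.16798368  2.1387134  -0.1909282 ] [[421.25897286   0.         316.67698912]
 [  0.         421.25897286 199.53180793]
 [  0.           0.           1.        ]]
{'time_s': 0.1, 'joint_pos': array([ 1.27959354e+00,  3.53581098e-01,  1.63399527e+00, -8.48235008e-06,
        1.15520237e+00, -2.43171530e-03]), 'joint_velocities': array([ 1.20060531e-03, -1.10334908e-03, -1.13085233e-04, -6.80818678e-04,
       -7.27131559e-06, -1.80586763e-03]), 'joint_torque': array([-1.06850650e-04, -5.94904876e+01, -3.34925723e+01,  6.99466397e-02,
        1.85415224e-02, -3.88479452e-05]), 'tcp_pos': array([0.17788803, 0.59872266, 0.21396498]), 'tool_rot': array([-4.51996866e-01, -3.10873895e+00,  1.84474236e-03]), 'ft_force': array([-0.04450246,  0.7351736 ,  0.45541815]), 'ft_torque': array([-0.00184797, -0.00018186,  0.01265319]), 'grasp_force': 0.0, 'gripper_width': 0.09189124545363939}
[[-4.69078372e-04 -9.66820217e-01 -2.55457331e-01  7.15512866e-02]
 [ 9.99997632e-01 -9.96401330e-04  1.93481896e-03  3.88852041e-04]
 [-2.12516011e-03 -2.55455819e-01  9.66818395e-01 -1.69154036e-01]
 [ 0.00000000e+00  0.00000000e+00  0.00000000e+00  1.00000000e+00]]
```

View pics/scene0.png

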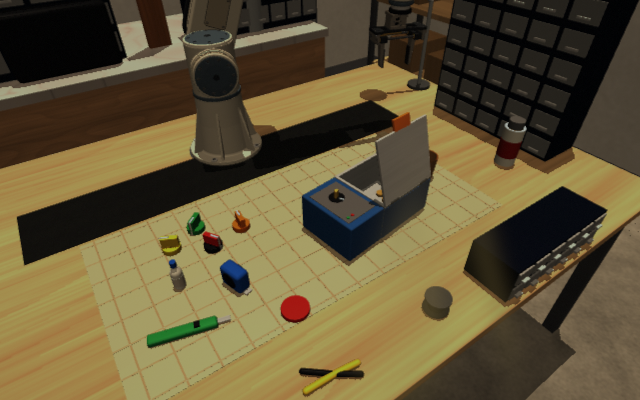

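View pics/top0.png

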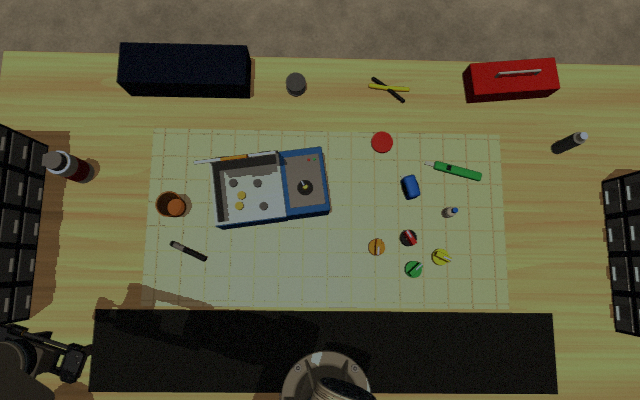

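Top view: the candidates shaped like a knob are red (408,238), orange (376,247), green (414,269) and yellow (441,257). Other red things are the jar cap (382,142) and the toolbox (510,80). I choose the red one on a black skirt at (408,238). The cleaner has its deck at about (305,185), with the spindle there. The lid stands open along (195..277,157), with the orange tab at about (232,157). A close crop will check the choice.

Run:
```python
from h import *
import pickle
s,t=pickle.load(open("v0.pkl","rb"))
def cr(c,x,y,w,h,W,H): return cv2.resize(c["img"][y:y+h,x:x+w,::-1],(W,H),interpolation=cv2.INTER_CUBIC)
a=cr(t,190,140,150,100,450,300); b=cr(t,383,213,50,43,350,300)
d=cr(s,295,110,150,150,400,300)[:, :400]; e=cr(s,190,220,50,37,400,300)
m=np.vstack([np.hstack([a,b]),np.hstack([d,e])]); cv2.imwrite("pics/crop1.png",m)
hs=cv2.cvtColor(t["img"],cv2.COLOR_RGB2HSV); 
bl=((hs[...,0]>100)&(hs[...,0]<125)&(hs[...,1]>130)&(hs[...,2]>40)).astype(np.uint8); bl[:,:200]=0;bl[:,340:]=0;bl[:130]=0;bl[240:]=0
cs,_=cv2.findContours(bl,0,2); pts=np.vstack(cs); hull=cv2.convexHull(pts)
ap=cv2.approxPolyDP(hull,4,True)[:,0]; print("blue",ap.tolist())
for p in ap: print(onz(t,p,.11)[:2])
for c,n in((t,"top"),(s,"scene")):
    hs=cv2.cvtColor(c["img"],cv2.COLOR_RGB2HSV)
    r=((hs[...,0]<6)|(hs[...,0]>172))&(hs[...,1]>150)&(hs[...,2]>90)
    n_,_,st,ce=cv2.connectedComponentsWithStats(r.astype(np.uint8))
    for i in range(1,n_):
        if st[i,4]>15: print(n,"red",st[i],ce[i].round(1))
    o=(hs[...,0]>6)&(hs[...,0]<17)&(hs[...,1]>170)&(hs[...,2]>120)
    n_,_,st,ce=cv2.connectedComponentsWithStats(o.astype(np.uint8))
    for i in range(1,n_):
        if st[i,4]>15: print(n,"orange",st[i],ce[i].round(1))
```

```text
blue [[320, 147], [328, 210], [217, 226], [279, 152]]
[0.67988773 0.0255932 ]
[0.50580642 0.00227913]
[0.45864691 0.29659134]
[0.66366573 0.13761348]
top red [ 470   58   90   37 2405] [514.  76.]
top red [371 132  22  20 343] [381.7 141.7]
top red [405 232  12  13  41] [411.5 239. ]
top orange [169 199  10  10  21] [173.  203.5]
scene red [203 232  15   8  43] [208.7 235.2]
scene red [281 296  29  24 559] [294.7 307.6]
scene orange [393 112  17   9  42] [401.4 115.7]
scene orange [236 213  14  13  61] [243.3 219.1]
scene orange [232 219   9  10  44] [235.3 224.5]
```

View pics/crop1.png

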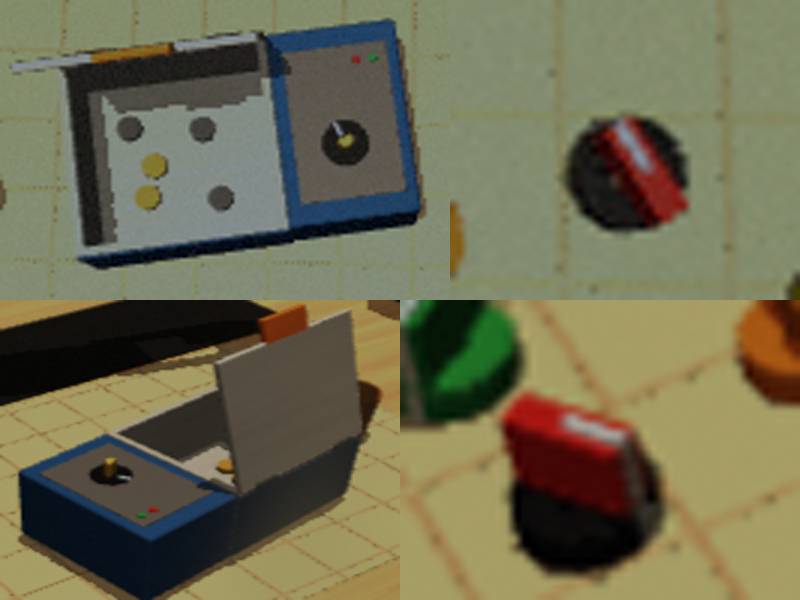

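The crop confirms the red bar with a white line on a black skirt (top view 408,238; marked end up-left at about 407,230). The spindle is at top (305.3,186.7) and scene (336,190), with its white line pointing up-left. The tab is at top (234.7,157) and scene (401.4,115.7). Next I measure.

Add to h.py:
```python
def rel(target_p,target_yaw_y):
    """shift/turn in tool axes to reach target TCP pos with tool down and tool-y at yaw (mod pi)"""
    o=sensors.observe(); M=R.from_rotvec(o["tool_rot"]).as_matrix()
    d=M.T@(np.array(target_p)-o["tcp_pos"])
    y=np.arctan2(M[1,1],M[0,1]); dy=(target_yaw_y-y+np.pi/2)%np.pi-np.pi/2
    yv=np.array([np.cos(y+dy),np.sin(y+dy),0]);z=np.array([0,0,-1.]);T=np.stack([np.cross(yv,z),yv,z],1)
    return d.round(4),R.from_matrix(M.T@T).as_rotvec().round(4)
```

Run:
```python
from h import *
import pickle
s,t=pickle.load(open("v0.pkl","rb"))
yaw=lambda a,b:np.arctan2(*(b-a)[[1,0]])
print("knob skirt",onz(t,(408.3,237.7),.012)); a=onz(t,(415.1,243.3),.044);b=onz(t,(407,230.4),.044);print("bar",a,b,np.linalg.norm(a-b),yaw(a,b))
print("spin",tri(s,(336.3,189),t,(305.3,186.5)), onz(t,(305.3,186.5),.134))
a=onz(t,(304.3,185.7),.11);b=onz(t,(301,180.7),.11);print("mark yaw",yaw(a,b))
print("tab tri",tri(s,(401.4,115.7),t,(234.7,157.3)))
C=[onz(t,p,.11) for p in((320.7,146.7),(328.3,210.7),(216.7,225.6),(211,163))]
for c in C: print(c)
y=[yaw(C[1],C[0]),yaw(C[1],C[2])-np.pi/2,yaw(C[2],C[3])]; print(y)
for cy in(.13,.15):
  q=np.array([np.cos(cy),np.sin(cy),0]);n=np.array([-q[1],q[0],0]);ctr=np.mean(C,0);ctr[2]=0
  print("ctr",ctr,"spindle pred",ctr-.02*q-.095*n)
  for th in(.95,1.2,1.45):
    Pt=ctr+.06*n+q*(.085-.185*np.cos(th)+.008*np.sin(th))+[0,0,.11+.185*np.sin(th)+.008*np.cos(th)]
    e=ctr+.06*n+q*(.085-.198*np.cos(th))+[0,0,.11+.198*np.sin(th)]
    print(th,Pt,proj(t,e),proj(s,Pt))
```

```text
knob skirt [ 0.44080706 -0.23684892  0.012     ]
bar [ 0.4231905  -0.24804396  0.044     ] [ 0.4593405  -0.22580244  0.044     ] 0.04244416588501472 0.5515619806070472
spin (array([0.56555003, 0.06596946, 0.13493618]), np.float64(0.004411729868281432)) [0.56450617 0.06411938 0.134     ]
mark yaw 0.5917362311163264
tab tri (array([0.59942782, 0.22602681, 0.30427724]), np.float64(0.0068238180128328135))
[0.68077412 0.02367826 0.11      ]
[0.50392438 0.00145865 0.11      ]
[0.45969836 0.29743271 0.11      ]
[0.62954296 0.32087082 0.11      ]
[np.float64(0.12498624874580122), np.float64(0.14832786329769876), np.float64(0.1371312782912049)]
ctr [0.56848496 0.16086011 0.        ] spindle pred [0.56096896 0.06406904 0.        ]
0.95 [0.54473875 0.21826619 0.26513533] [238.89355886 188.9943507 ] [380.7272721  122.50777102]
1.2 [0.58591254 0.22364914 0.28532609] [235.52559296 168.40771383] [394.4203537  121.22938107]
1.45 [0.63075946 0.2295123  0.29461593] [232.74266094 146.57370245] [409.80848245 124.61855218]
ctr [0.56848496 0.16086011 0.        ] spindle pred [0.56290616 0.06393809 0.        ]
0.95 [0.54359545 0.21777981 0.26513533] [239.20784112 189.47135714] [380.27876299 122.37918248]
1.2 [0.58465336 0.22398511 0.28532609] [235.46132529 168.93570482] [394.16958612 120.98285045]
1.45 [0.62937405 0.23074398 0.29461593] [232.2522576  147.14983425] [409.77585688 124.23070407]
```

Consistent: cleaner centre is about (0.568,0.161) with yaw 0.14, the lid is at about 1.33 rad, and the triangulated and predicted spindle agree. Next is the move behind the tab, lifting first.

Run:
```python
from h import *
print(rel([.652,.232,.42],np.pi/2+.14)); print(rel([.652,.232,.285],np.pi/2+.14))
```

```text
(array([-0.5589, -0.2168, -0.2057]), array([-1.000e-03, -2.000e-04, -4.288e-01]))
(array([-0.5589, -0.2166, -0.0707]), array([-1.000e-03, -2.000e-04, -4.288e-01]))
```

The rows are not in the units I measure in: shifts go in shares of 0.75 m and turns go in shares of 180 degrees. I convert before sending: -0.559 m / 0.75 = -0.7453, -0.51 m / 0.75 = -0.68, -0.429 rad / 3.1416 = -0.1366.

Call:
{"api": "advance", "payload": {
  "moves": "0,0,-0.08,0,0,0;0,0,-0.16,0,0,0;-0.0533,-0.0213,-0.2133,0,0,0;-0.124,-0.048,-0.248,0,0,-0.0318;-0.196,-0.076,-0.2747,0,0,-0.0637;-0.2667,-0.104,-0.2747,0,0,-0.0955;-0.34,-0.132,-0.2747,0,0,-0.1273;-0.4133,-0.16,-0.2747,0,0,-0.1366;-0.48,-0.1867,-0.2747,0,0,-0.1366;-0.5467,-0.212,-0.2747,0,0,-0.1366;-0.6133,-0.2373,-0.2747,0,0,-0.1366;-0.68,-0.264,-0.2747,0,0,-0.1366;-0.7453,-0.2893,-0.2747,0,0,-0.1366;-0.7453,-0.2893,-0.2747,0,0,-0.1366;-0.7453,-0.2893,-0.2747,0,0,-0.1366",
  "jaw": 0.0
}}

```text
time_s: 2.02
tcp_pos: [0.6517, 0.232, 0.42]
tool_rot: [0.219, -3.133, -0.0]
ft_force: [-0.5, 0.2, -0.4]
gripper_width: 0.0004
grasp_force: 0.0
```

Run:
```python
from h import *
t=shot("top");s=shot("scene");w=shot("wrist")
cv2.imwrite("pics/m2.png",np.vstack([np.hstack([cv2.resize(s["img"][60:260,290:490],(400,300)),cv2.resize(t["img"][100:250,180:380],(400,300))]),np.hstack([cv2.resize(w["img"],(480,300)),np.zeros((300,320,3),np.uint8)])])[...,::-1])
print(rel([.652,.232,.285],np.pi/2+.14))
```

```text
(array([-0.0007, -0.0011,  0.1359]), array([0.0002, 0.0001, 0.0016]))
```

View pics/m2.png

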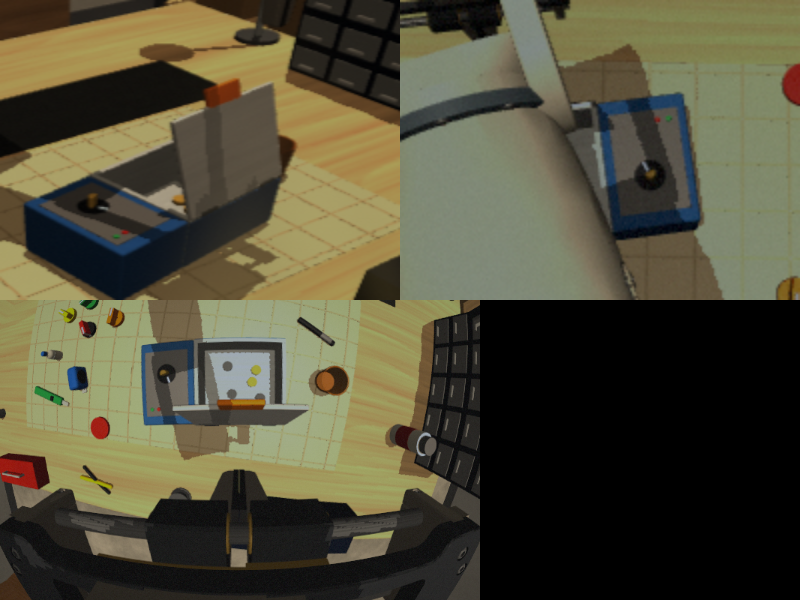

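The wrist picture (lower left) shows the tab at mosaic (243,404), with the shut fingers on its far side. Next: go down behind it and begin the arc.

Scaled: 0.1429 m / 0.75 = 0.1905, 0.035 m / 0.75 = 0.0467.

Call:
{"api": "advance", "payload": {
  "moves": "0,0,0.0667,0,0,0;0,0,0.1333,0,0,0;0,0,0.1673,0,0,0;0.016,0,0.1673,0,0,0;0.032,0,0.1673,0,0,0;0.0467,0,0.1673,0,0,0;0.064,0,0.1715,0,0,0;0.0807,0,0.1767,0,0,0;0.0969,0,0.1831,0,0,0;0.1128,0,0.1905,0,0,0"
}}

```text
time_s: 3.42
tcp_pos: [0.5674, 0.2199, 0.2773]
tool_rot: [0.22, -3.134, 0.0]
ft_force: [1.1, -0.3, 1.6]
gripper_width: 0.0002
grasp_force: 0.7
```

Run:
```python
from h import *
s=shot("scene");w=shot("wrist");print(sensors.observe()["ft_torque"])
cv2.imwrite("pics/m3.png",np.hstack([cv2.resize(s["img"][60:260,290:490],(400,400)),cv2.resize(w["img"][:,80:480],(400,400))])[...,::-1])
```

```text
[-0.00196189  0.02203529 -0.00209967]
```

View pics/m3.png

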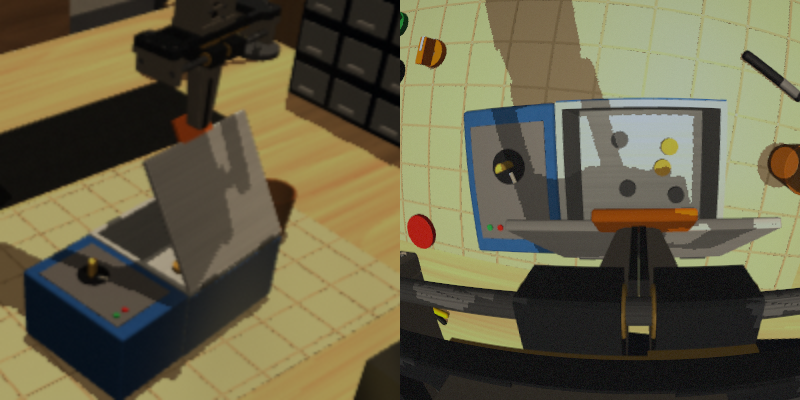

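The finger is on the tab's outer face, at wrist-panel (640,225), and the lid has come down with it. I continue the arc.

Scaled: 0.161 m / 0.75 = 0.2147, 0.159 m / 0.75 = 0.212.

Call:
{"api": "advance", "payload": {
  "moves": "0.0153,0,0.0087,0,0,0;0.03,0,0.0184,0,0,0;0.0439,0,0.0291,0,0,0;0.0571,0,0.0407,0,0,0;0.0693,0,0.0532,0,0,0;0.0808,0,0.0664,0,0,0;0.0913,0,0.0805,0,0,0;0.1007,0,0.0953,0,0,0;0.1091,0,0.1108,0,0,0;0.1164,0,0.1268,0,0,0;0.1225,0,0.1432,0,0,0;0.1275,0,0.1601,0,0,0;0.1313,0,0.1773,0,0,0;0.1337,0,0.1947,0,0,0;0.1352,0,0.2067,0,0,0;0.1352,0,0.212,0,0,0;0.1352,0,0.2147,0,0,0;0.1352,0,0.2147,0,0,0"
}}

```text
time_s: 5.78
tcp_pos: [0.4676, 0.2058, 0.1181]
tool_rot: [0.22, -3.133, 0.0]
ft_force: [-8.0, -2.1, 20.6]
gripper_width: 0.0003
grasp_force: 10.2
```

The tip is at z = 0.118 and pressing with 20 N, so the lid is shut. I go up and over the spindle for an unobstructed close look.

Run:
```python
from h import *
print(rel([.563,.064,.26],np.pi/2+.14))
```

```text
(array([-0.0746, -0.1538, -0.1419]), array([-0.0001, -0.0008,  0.0001]))
```

Scaled: -0.154 m / 0.75 = -0.2053, -0.14 m / 0.75 = -0.1867.

Call:
{"api": "advance", "payload": {
  "moves": "0,0,-0.04,0,0,0;0,0,-0.1133,0,0,0;-0.04,-0.04,-0.16,0,0,0;-0.0667,-0.1067,-0.1867,0,0,0;-0.0867,-0.16,-0.1867,0,0,0;-0.1,-0.2053,-0.1867,0,0,0;-0.1,-0.2053,-0.1867,0,0,0;-0.1,-0.2053,-0.1867,0,0,0",
  "jaw": 0.05
}}

```text
time_s: 6.78
tcp_pos: [0.5634, 0.0643, 0.2566]
tool_rot: [0.219, -3.134, -0.001]
ft_force: [-0.1, -0.1, 0.0]
gripper_width: 0.0498
grasp_force: 0.0
```

Add to h.py:
```python
def wray(c,o,px):
    K=c["mtx"];v=np.array([(px[0]-K[0,2])/K[0,0],(px[1]-K[1,2])/K[1,1]]);th=np.linalg.norm(v);u=v/max(th,1e-9)
    d=np.array([*(np.sin(th)*u),np.cos(th)]);M=R.from_rotvec(o["tool_rot"]).as_matrix();T=np.array(c["T_tool_cam"])
    return M@T[:3,3]+o["tcp_pos"],M@T[:3,:3]@d
def wonz(c,o,px,z):
    e,d=wray(c,o,px);return e+d*(z-e[2])/d[2]
def wproj(c,o,P):
    K=c["mtx"];M=R.from_rotvec(o["tool_rot"]).as_matrix();T=np.array(c["T_tool_cam"])
    p=T[:3,:3].T@(M.T@(np.array(P)-o["tcp_pos"])-T[:3,3]);r=np.hypot(p[0],p[1]);th=np.arctan2(r,p[2])
    return np.array([K[0,2]+K[0,0]*th*p[0]/r,K[1,2]+K[1,1]*th*p[1]/r])
```

Run:
```python
from h import *
import pickle
o=sensors.observe();w=shot("wrist");pickle.dump((o,w),open("w1.pkl","wb"))
p=wproj(w,o,[.563,.064,.12]);print(p,o["tcp_pos"]);x,y=(p-[50,40]).astype(int)
a=cv2.resize(w["img"],(480,300));b=cv2.resize(w["img"][y:y+80,x:x+100],(750,600),interpolation=cv2.INTER_CUBIC);print(x,y)
cv2.imwrite("pics/w1.png",b[...,::-1])
for c,n in((shot("top"),"top"),(shot("scene"),"scene")): cv2.imwrite(f"pics/{n}1.png",c["img"][...,::-1])
```

```text
[317.13280253 188.47242989] [0.56335951 0.064324   0.25657327]
267 148
```

View pics/w1.png

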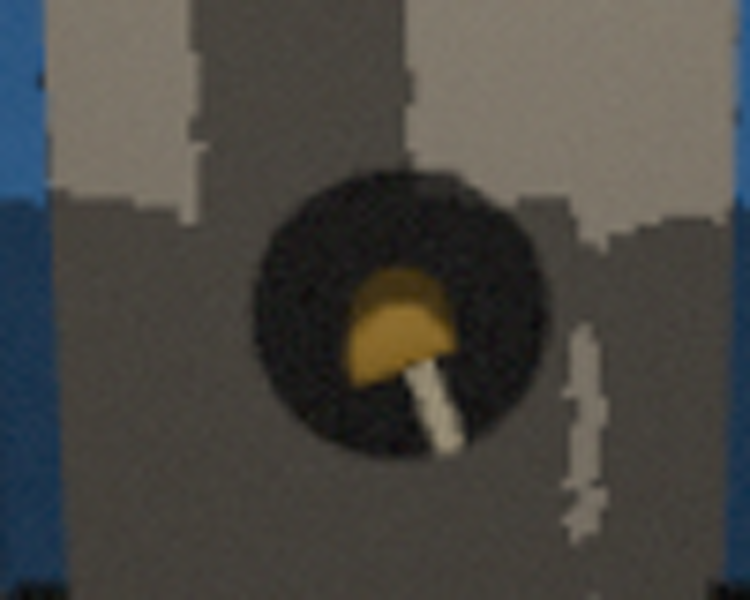

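The crop shows the black disc centred at about (401,315), the bright D-top with its flat chord from (352,387) to (457,350), and the white line from (420,366) to (450,452).

Run:
```python
from h import *
import pickle
o,w=pickle.load(open("w1.pkl","rb"))
f=lambda x,y:(267+x/7.5-.43,148+y/7.5-.43)
img=w["img"][148:228,267:367].astype(int)
g=img.sum(2); m=((g<110)).astype(np.uint8)
n,l,st,ce=cv2.connectedComponentsWithStats(m);i=1+np.argmax(st[1:,4]*(st[1:,4]<3000));
cs,_=cv2.findContours((l==i).astype(np.uint8),0,2);h=cv2.convexHull(max(cs,key=len));print("ell",cv2.fitEllipse(h), st[i])
print("disc",wonz(w,o,f(401.5,315),.111))
for a,b in(((255,315),(548,315)),((401,170),(401,460))): print(np.linalg.norm(wonz(w,o,f(*a),.111)-wonz(w,o,f(*b),.111)))
yaw=lambda a,b:np.arctan2(*(b-a)[[1,0]])
A=wonz(w,o,f(352,387),.134);B=wonz(w,o,f(457,350),.134);print("chord",A,B,np.linalg.norm(A-B),yaw(A,B), "flat dir",yaw(A,B)-np.pi/2)
d=yaw(A,B)-np.pi/2; 
for d in (d,d+np.pi):
  print("axis",d,(A+B)/2-.002*np.array([np.cos(d),np.sin(d),0]))
print("line yaw",yaw(wonz(w,o,f(420,366),.111),wonz(w,o,f(450,452),.111)),yaw(wonz(w,o,f(401.5,315),.111),wonz(w,o,f(450,452),.111)))
print("to knob hover",rel([.441,-.237,.15],.552+np.pi/2))
```

```text
ell ((52.79314041137695, 41.55142593383789), (37.44451141357422, 38.8382568359375), 92.68096923828125) [ 34  23  39  38 901]
disc [0.56580583 0.06750687 0.111     ]
0.04084215090863228
0.04154333727703264
chord [0.57087752 0.06154464 0.134     ] [0.56407928 0.07434732 0.134     ] 0.014495679640487221 2.0589361444288197 flat dir 0.4881398176339231
axis 0.4881398176339231 [0.56571199 0.06700801 0.134     ]
axis 3.6297324712237162 [0.56924482 0.06888395 0.134     ]
line yaw 0.46818109312069656 0.47250715754824013
to knob hover (array([ 0.1636, -0.2817,  0.1066]), array([ 3.000e-04, -0.000e+00, -4.107e-01]))
```

The spindle axis measures (0.5657,0.0672) and the flat yaw about 0.475, with the chord, line and disc agreeing. Next is the hover over the knob.

Scaled: -0.2817 m / 0.75 = -0.3756, -0.234 m / 0.75 = -0.312, -0.41 rad / 3.1416 = -0.1305.

Call:
{"api": "advance", "payload": {
  "moves": "0.032,-0.056,0,0,0,-0.0223;0.0693,-0.12,0,0,0,-0.0446;0.1067,-0.184,0.0133,0,0,-0.0668;0.144,-0.248,0.04,0,0,-0.0891;0.1813,-0.312,0.08,0,0,-0.1114;0.2181,-0.3756,0.12,0,0,-0.1305;0.2181,-0.3756,0.1421,0,0,-0.1305;0.2181,-0.3756,0.1421,0,0,-0.1305;0.2181,-0.3756,0.1421,0,0,-0.1305"
}}

```text
time_s: 8.05
tcp_pos: [0.4418, -0.2373, 0.1508]
tool_rot: [-0.855, 3.022, -0.001]
ft_force: [-0.9, -0.5, -0.2]
gripper_width: 0.0502
grasp_force: 0.0
```

Run:
```python
from h import *
import pickle
o=sensors.observe();w=shot("wrist");pickle.dump((o,w),open("w2.pkl","wb"))
p=wproj(w,o,[.441,-.237,.03]);x,y=(p-[50,40]).astype(int);print(p,x,y,o["tcp_pos"])
cv2.imwrite("pics/w2.png",cv2.resize(w["img"][y:y+80,x:x+100],(750,600),interpolation=cv2.INTER_CUBIC)[...,::-1])
```

```text
[318.51841408 191.63302155] 268 151 [ 0.44179136 -0.23728517  0.15082463]
```

View pics/w2.png

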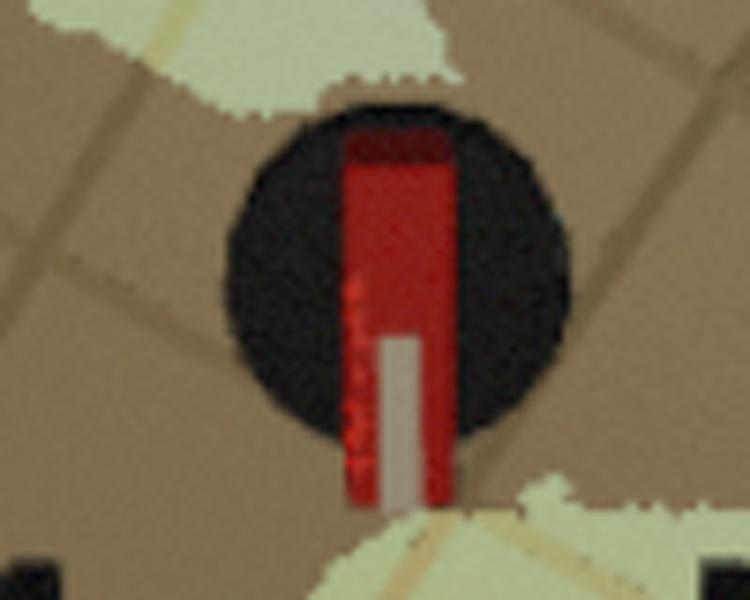

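The bar's top runs from (400,165) to the marked end at (401,508), which is well aligned with the tool.

Run:
```python
from h import *
import pickle
o,w=pickle.load(open("w2.pkl","rb"))
f=lambda x,y:(268+x/7.5-.43,151+y/7.5-.43)
yaw=lambda a,b:np.arctan2(*(b-a)[[1,0]])
A=wonz(w,o,f(399,165),.044);B=wonz(w,o,f(401.5,508),.044);print(A,B,np.linalg.norm(A-B),yaw(A,B));c=(A+B)/2;print(c)
print("skirt",wonz(w,o,f(398,272),.016))
print(rel([*c[:2],.019],yaw(A,B)+np.pi/2))
```

```text
[ 0.42190388 -0.24636057  0.044     ] [ 0.4587882  -0.22322455  0.044     ] 0.04353996929956322 0.560222002232048
[ 0.44034604 -0.23479256  0.044     ]
skirt [ 0.43855665 -0.23598809  0.016     ]
(array([0.0002, 0.0032, 0.132 ]), array([-0.0011,  0.0008, -0.0086]))
```

Scaled: 0.131 m / 0.75 = 0.1747, 0.002 m / 0.75 = 0.0027, -0.008 rad / 3.1416 = -0.0025.

Call:
{"api": "advance", "payload": {
  "moves": "0,0.0013,0.0533,0,0,-0.0025;0,0.0027,0.1067,0,0,-0.0025;0,0.0033,0.1467,0,0,-0.0025;0,0.0033,0.1667,0,0,-0.0025;0,0.0033,0.1747,0,0,-0.0025;0,0.0033,0.1747,0,0,-0.0025;0,0.0033,0.1747,0,0,-0.0025"
}}

```text
time_s: 8.98
tcp_pos: [0.4405, -0.2361, 0.02]
tool_rot: [-0.865, 3.019, -0.002]
ft_force: [-0.0, -0.3, 0.0]
gripper_width: 0.0499
grasp_force: 0.0
```

Call:
{"api": "advance", "payload": {
  "moves": "0,0,0,0,0,0;0,0,0,0,0,0;0,0,0,0,0,0;0,0,0,0,0,0;0,0,0,0,0,0",
  "jaw": 0.0
}}

```text
time_s: 9.6
tcp_pos: [0.4397, -0.2358, 0.0191]
tool_rot: [0.865, -3.02, -0.0]
ft_force: [-1.1, -0.1, 0.7]
gripper_width: 0.0139
grasp_force: 30.0
```

Run:
```python
from h import *
o=sensors.observe();M=R.from_rotvec(o["tool_rot"]).as_matrix();y=np.arctan2(M[1,1],M[0,1]);print("tool y yaw",y,"bar yaw",y-np.pi/2, o["tcp_pos"])
import pickle
w=shot("wrist");pickle.dump((o,w),open("w3.pkl","wb"))
A=[.4588,-.2232,.044];p=wproj(w,o,A);print(p);x,y=(p-[50,40]).astype(int);print(x,y)
cv2.imwrite("pics/w3.png",cv2.resize(w["img"][150:310,220:420],(750,600),interpolation=cv2.INTER_CUBIC)[...,::-1])
print(rel([.441,-.235,.24],.475+np.pi/2))
print(rel([.5657,.067,.24],.475+np.pi/2))
```

```text
tool y yaw 2.12889327144674 bar yaw 0.5580969446518433 [ 0.43970918 -0.23578829  0.01911776]
[318.58770067 296.59084993]
268 256
(array([-0.0015, -0.    , -0.2209]), array([ 0.    , -0.    ,  0.0832]))
(array([-0.2672,  0.1901, -0.2209]), array([ 0.    , -0.    ,  0.0832]))
```

View pics/w3.png

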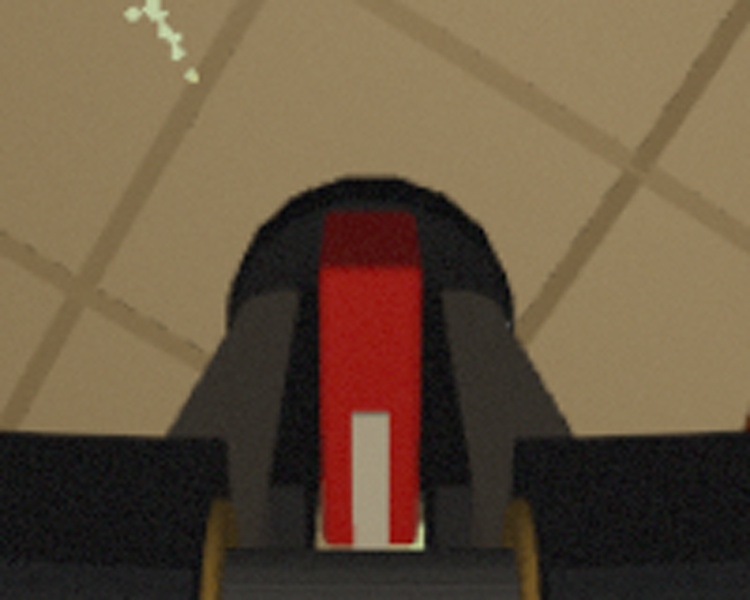

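The knob is gripped (13.9 mm), with the bar's top from (371,267) to (371,545) between the fingers. I work out the knob centre in the tool frame to remove the camera bias.

Run:
```python
from h import *
import pickle
o,w=pickle.load(open("w3.pkl","rb"))
f=lambda x,y:(220+x/3.75-.37,150+y/3.75-.37)
M=R.from_rotvec(o["tool_rot"]).as_matrix()
E=[M.T@(wonz(w,o,f(*p),.044)-o["tcp_pos"]) for p in((371,267),(371,545))]
print(E,(E[0]+E[1])/2)
o1,w1=pickle.load(open("w1.pkl","rb"));M1=R.from_rotvec(o1["tool_rot"]).as_matrix()
print("spindle in tool at w1",M1.T@(np.array([.5657,.0672,.134])-o1["tcp_pos"]),"depth z cam-ish")
```

```text
[array([ 0.02128059,  0.00056168, -0.02488178]), array([-0.02178313,  0.00055584, -0.02488267])] [-0.00025127  0.00055876 -0.02488222]
spindle in tool at w1 [-0.00276272  0.00246329  0.12257347] depth z cam-ish
```

Scaled: -0.2667 m / 0.75 = -0.3556, 0.1898 m / 0.75 = 0.2531, 0.083 rad / 3.1416 = 0.0264.

Call:
{"api": "advance", "payload": {
  "moves": "0,0,-0.04,0,0,0;0,0,-0.1133,0,0,0;0,0,-0.1867,0,0,0;-0.0267,0.0187,-0.2533,0,0,0.0032;-0.08,0.0573,-0.2733,0,0,0.0095;-0.14,0.1,-0.2733,0,0,0.0159;-0.2,0.1427,-0.2733,0,0,0.0223;-0.26,0.1853,-0.2733,0,0,0.0264;-0.3133,0.224,-0.2667,0,0,0.0264;-0.3556,0.2531,-0.2533,0,0,0.0264;-0.3556,0.2531,-0.2267,0,0,0.0264;-0.3556,0.2531,-0.208,0,0,0.0264;-0.3556,0.2531,-0.208,0,0,0.0264;-0.3556,0.2531,-0.208,0,0,0.0264"
}}

```text
time_s: 11.4
tcp_pos: [0.5656, 0.066, 0.1756]
tool_rot: [-0.738, 3.053, -0.0]
ft_force: [0.3, 0.9, -0.8]
gripper_width: 0.0138
grasp_force: 30.0
```

Run:
```python
from h import *
o=sensors.observe();w=shot("wrist");s=shot("scene")
M=R.from_rotvec(o["tool_rot"]).as_matrix();print("yaw",np.arctan2(M[1,1],M[0,1])-np.pi/2,o["tcp_pos"],rel([.5657,.0666,.15],.475+np.pi/2))
import pickle;pickle.dump((o,w,s),open("w4.pkl","wb"))
a=cv2.resize(w["img"][130:330,220:420],(400,400),interpolation=cv2.INTER_CUBIC);b=cv2.resize(s["img"][110:260,290:440],(400,400),interpolation=cv2.INTER_CUBIC)
cv2.imwrite("pics/w4.png",np.hstack([a,b])[...,::-1])
```

```text
yaw 0.4743713208617413 [0.56561707 0.06599753 0.17560299] (array([-0.0001,  0.0005,  0.0259]), array([-0.0004,  0.0012, -0.0005]))
```

View pics/w4.png

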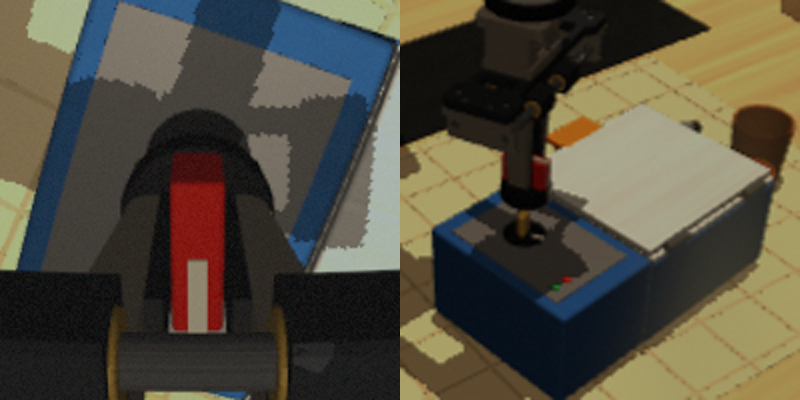

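The lid is shut (right panel), and the knob hangs over the spindle at (523,225). I lower gently and watch the force.

Scaled: 0.026 m / 0.75 = 0.0347, 0.0005 m / 0.75 = 0.0007.

Call:
{"api": "advance", "payload": {
  "moves": "0,0.0007,0.0107,0,0,0;0,0.0007,0.0213,0,0,0;0,0.0007,0.0267,0,0,0;0,0.0007,0.0307,0,0,0;0,0.0007,0.0333,0,0,0;0,0.0007,0.0347,0,0,0;0,0.0007,0.0347,0,0,0"
}}

```text
time_s: 12.38
tcp_pos: [0.5652, 0.067, 0.1491]
tool_rot: [-0.739, 3.053, -0.0]
ft_force: [0.0, -0.7, -0.7]
gripper_width: 0.0137
grasp_force: 30.0
```

No contact force 4 mm below the spindle's top, so it has entered the bore. Continuing.

Scaled: 0.012 m / 0.75 = 0.016, 0.01 m / 0.75 = 0.0133.

Call:
{"api": "advance", "payload": {
  "moves": "0,0,0.0027,0,0,0;0,0,0.0053,0,0,0;0,0,0.008,0,0,0;0,0,0.0107,0,0,0;0,0,0.0133,0,0,0;0,0,0.016,0,0,0;0,0,0.016,0,0,0"
}}

```text
time_s: 13.25
tcp_pos: [0.5652, 0.0669, 0.1371]
tool_rot: [0.74, -3.053, 0.0]
ft_force: [-0.8, 0.2, 0.5]
gripper_width: 0.0136
grasp_force: 30.0
```

Call:
{"api": "advance", "payload": {
  "moves": "0,0,0.0027,0,0,0;0,0,0.0053,0,0,0;0,0,0.008,0,0,0;0,0,0.0093,0,0,0;0,0,0.0107,0,0,0;0,0,0.0107,0,0,0"
}}

```text
time_s: 14.0
tcp_pos: [0.5654, 0.067, 0.1307]
tool_rot: [-0.739, 3.053, -0.0]
ft_force: [-7.4, -1.1, 19.2]
gripper_width: 0.0137
grasp_force: 30.0
```

Call:
{"api": "advance", "payload": {
  "moves": "0,0,0,0,0,0;0,0,0,0,0,0;0,0,0,0,0,0;0,0,0,0,0,0"
}}

```text
time_s: 14.5
tcp_pos: [0.5655, 0.067, 0.1307]
tool_rot: [-0.739, 3.053, -0.0]
ft_force: [-6.8, -1.5, 18.2]
gripper_width: 0.0137
grasp_force: 30.0
```

Run:
```python
from h import *
w=shot("wrist");s=shot("scene")
a=cv2.resize(w["img"][130:330,220:420],(400,400),interpolation=cv2.INTER_CUBIC);b=cv2.resize(s["img"][110:260,290:440],(400,400),interpolation=cv2.INTER_CUBIC)
cv2.imwrite("pics/w5.png",np.hstack([a,b])[...,::-1])
```

```text
(no output)
```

View pics/w5.png

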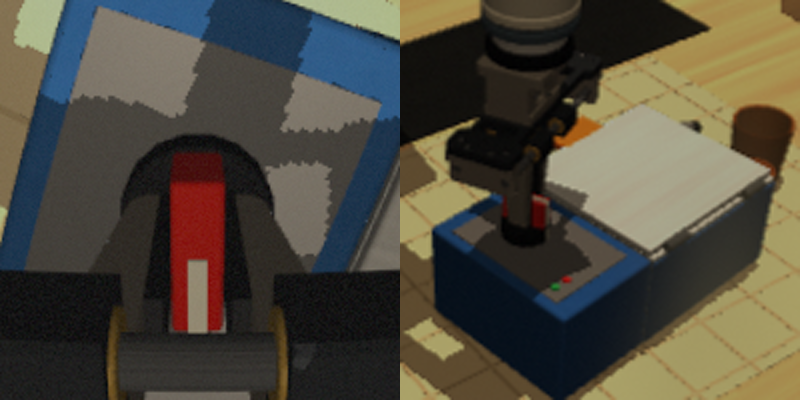

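The knob sits down on the deck at (523,238) in the right panel. The bar is unchanged in the grip (left panel), the lid is shut, and the press holds steady at 18 N.

```bash
python3 -c "
from workcell import job; print(job.sign_off())"
```

```text
the job is handed in; nothing more can be done
None
```

I lowered the lid steadily until it was shut, then pushed the aligned knob fully home on the spindle; I handed the job in at about 14.5 s with the gripper still pressing it at about 18 N.

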